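Sort microscope mounting posts by length with the slot gauge

ROBOT

A 6-joint arm with a two-finger parallel gripper is mounted at the origin on the work surface. World frame = base frame: x ahead of the robot, y to its left, z up, the work surface at z = 0. Lengths are in m, angles in rad, forces in N, time in s.
With the tool pointing down it reaches from about 0.425 to 0.95 m from the base axis. Payload 3.5 kg.
Tool frame: the origin (TCP) lies where the fingers leave the gripper's body, on its centre line; the fingertips stand 73 mm ahead of it and the grasp point (between the pads) lies bot.tcp_to_grasp ahead of it (bot.tcp_to_grasp is the distance from the TCP to the grasp point, in m); x points along the fingers, y is the direction in which the jaws open and shut, and the axes are right-handed (so a half turn about x gives the same grasp; the last joint's range is limited). The gripper opens to 85 mm and grips with 20 to 120 N. Pads are 22 mm wide; open, the fingers measure 114 mm over their backs; the gripper's body (76 mm by 85 mm) begins 54 mm behind the grasp point. The pads swing forward as they close: fully open they stand 13 mm farther back than shut.
Start: joints at [0.952, 0.286, 1.577, -0, 1.279, -0.15], TCP at [0.305, 0.602, 0.304] pointing down, gripper open.
Joint ranges: [-2.77, 2.77], [-0.9, 2.22], [0.21, 2.48], [-1.53, 4.67], [0.24, 2.81], [-2.84, 2.84]. Speed limits (rad/s): [2.79, 2.79, 3.14, 3.14, 3.14, 3.14].

INTERFACE

Orientations are given as a unit quaternion [x, y, z, w].
In Python, from plant import status, eyes, order, recognise, pinpoint, bot gives the robot as it stands.
- The arm moves only by the shell command python3 -m jog 'ROWS' [FORCE]. ROWS is JSON, a list of rows, each a list of 3 entries, a list of its own where there are three numbers: the turn, a rotation vector about the world's x, y, z in units of 6 degrees (1.0 is 6 degrees), then the shift along the world's x, y, z in units of 0.5 m (1.0 is 0.5 m), then the gripper command: -1 is fully open, 1 is shut, values between are in proportion. A call has 1 to 5 rows; each row shifts and turns the pose as measured when the row begins; what a row does not reach is not made up. A row lasts 1/8 s, in which the tool goes at most 62.5 mm and 10.7 degrees, less where a joint would pass 70% of its speed; a pose out of reach is approached as far as the arm can. A call with a number of a shift or a turn outside -1 to 1 is refused whole. A call with a gripper value outside its range is refused whole. The fingers move at their own pace and stop on an object; FORCE is the grip in N (left out, the last holds). Time passes only in rows, so rows that do not move let the fingers close. It gives the time, the measured TCP pose, the force and the opening at its end, in the units of the state.
- status.state(): the state, without advancing time (a new reading comes with each control period).
- eyes.get_image(name): name is "scene" or "top"; returns a dict with "image" (400x640x3 uint8, blue, green, red), "z_map" (400x640 float32, m along the optical axis (not along the pixel's ray), 0 where there is no reading), "mtx" (3x3 intrinsics, pixels), "world_from_camera" (4x4, takes a point from camera to world coordinates). Camera axes: x right, y down, z forward; pixel columns grow to the right and rows downward; lengths in m; the calibration is good to about 2 mm. A picture is of the moment at which its call begins.
- order.hand_in(): hands the job in, once; it reports no verdict.
Trained networks look in the newest picture that a camera, given by its name, has taken for a name from the list of things; names that differ only in an ending like _2 or _b are one class to them, and where a whole thing is asked for, a point or a joint stands for the part that bears it (a point fixed in the world has none). Each returns a list of dicts, best first, with "score" (0 to 1); they miss things now and then, are a little off and sometimes report something else, mostly with a low value. They report only what shows in the picture. A call takes as long as a camera call. They do not tell look-alikes from the thing itself.
- recognise(thing, camera): "at" ([x, y, z] in m, in world coordinates, good to about 4 mm: the middle of the surface that is visible of it).
- pinpoint(thing, camera): "at" ([x, y, z] in m, in world coordinates, good to about 4 mm: a listed point, or the origin of a listed thing).
The state is a dict: "t": time; "joint_positions": joint angles; "dq": joint speeds; "joint_efforts": joint torques, N m; "tcp_pos": TCP position; "tcp_rot": TCP orientation; "force": force on the tool from outside, world axes, zero at the start; "wrist_torque": the same for the moment, N m; "grip_width": opening from 0.0 (shut) to 1.0 (fully open).
Only numpy, scipy, OpenCV 4.12 (cv2) and the standard library are available. Lean on these libraries where they do the work, as an engineer would, in place of code of your own. Each camera call takes 0.05 s, during which the arm holds its last target. There are 200 camera calls.

TASK

Sort the three steel posts from the sloping rack with the length gauge that stands on the black mat: posts that fit down between its jaws go in the square tray, posts too long for it go in the oblong tray. First try the middle-length post in that gauge, centred and lined up with its slot and lowered until it rests between the jaws or on top of them; at the end every post must lie flat in a wire cradle of its tray. Leave the bottle, bowl and slide box where they are and do not bump the white column.

Things in the scene. Friction and masses are not known exactly. Their poses are not given: they have to be found in the camera images.
- post_short_centre (a point): plain round steel post, diameter 18 mm, length 85 mm, about 170 g, a thin dark ring near each end; the shortest of the three. Starts in any one of the rack's three places, sloping 30 degrees up from level. This point: middle of the post, on its axis; x axis along the post
- post_mid_centre (a point): plain round steel post, diameter 18 mm, length 112 mm, about 220 g, a thin dark ring near each end; the middle-length one of the three. Starts in any one of the rack's three places, sloping 30 degrees up from level. This point: middle of the post, on its axis; x axis along the post
- post_long_centre (a point): plain round steel post, diameter 18 mm, length 140 mm, about 280 g, a thin dark ring near each end; the longest of the three. Starts in any one of the rack's three places, sloping 30 degrees up from level. This point: middle of the post, on its axis; x axis along the post
- post_short: the shortest post itself; origin at the centre of its end face that is lower at the start, x axis along the post
- post_mid: the middle-length post itself; origin at the centre of its end face that is lower at the start, x axis along the post
- post_long: the longest post itself; origin at the centre of its end face that is lower at the start, x axis along the post
- rack: white fixed rack, 222 mm wide, sloping board rising 30 degrees along its x, away from the robot. Origin: centre of underside. Posts lie at y = -72, 0, 72 mm on wires 11 mm wide and 100 mm long, lower end on a ledge (post axis there x -45, z 47 mm; ledge 2 mm higher). Board 32 mm under the post axes: fingers fit beside a post, but for wire feet 1-7 and 94-100 mm up from the ledge
- mat: thin black rubber mat, 160 x 250 mm, long along its y, lying flat; origin at its centre on the bench. It marks the gauge in use
- gauge_narrow: fixed steel gauge, slot 98 mm long: foot 180 x 56 x 8 mm, two jaws 98 mm apart inside, 12 thick, 26 wide, tops at 49.6 mm; sides open, only a wire cradle 11 mm wide between. Origin: centre of underside; x along the slot. Axis of a post lying in the slot: 40.5 mm up; of one too long, lying on the jaws: 54.6. In use only if it stands on the mat; the other is parked beyond
- gauge_wide: fixed steel gauge, slot 126 mm long: foot 180 x 56 x 8 mm, two jaws 126 mm apart inside, 12 thick, 26 wide, tops at 49.6 mm; sides open, only a wire cradle 11 mm wide between. Origin: centre of underside; x along the slot. Axis of a post lying in the slot: 40.5 mm up; of one too long, lying on the jaws: 54.6. In use only if it stands on the mat; the other is parked beyond
- tray_square: almost square open aluminium tray, fixed, 138 x 136 x 24 mm high, 4 mm walls. Origin: centre of underside; x along the cradles. Two wire cradles (11 mm wide over both wires) run its inner length of 130 mm at y = -28 and 28 mm; a post lying in one has its axis 30.5 mm above the origin. Fingers can pass down beside the wires to the floor, 4 mm up
- tray_oblong: oblong open aluminium tray, fixed, 208 x 136 x 24 mm high, 4 mm walls. Origin: centre of underside; x along the cradles. Two wire cradles (11 mm wide over both wires) run its inner length of 200 mm at y = -28 and 28 mm; a post lying in one has its axis 30.5 mm above the origin. Fingers can pass down beside the wires to the floor, 4 mm up
- column: white fixed stand column, radius 18 mm (24 mm at its head), 360 mm high, on a round foot of radius 50 mm and 14 mm high; origin at the centre of its underside. An obstacle
- bottle: white plastic bottle, diameter 56 mm, 130 mm high, loose; origin at the centre of its underside. Bystander
- bowl: white plastic bowl, rim diameter 110 mm, 40 mm high, loose; origin at the centre of its underside. Bystander
- slidebox: grey box for slides, 80 x 100 x 35 mm, loose; origin at the centre of its underside. Bystander
Mind the look-alikes: they are no part of the job. Leave any pink look-alike of the tray_oblong alone.

How it is judged:
By the outcome, as a careful person would: the job done as asked, in the order asked, and still so for the second after the job is handed in, with the robot touching nothing.
It also fails if it takes over 72 s, if anything falls off the work surface, if the arm or the gripper's body presses on something with over 40 N, if the wrist force passes 120 N, or if a joint passes its speed limit or range.

## Working session

There is one attempt and no reset: what is moved stays moved. The work goes in short steps, Python scripts to look and compute and a shell command to move; the robot and the scene stay as the last step left them, time stands still between calls to the robot, and variables do not carry over. Pictures are saved under pics/ and viewed, about 8 in all and at most 12, crops included, and the job is handed in when it is done.

```bash
ls; mkdir -p pics; python3 - <<'E'
from plant import status, eyes, recognise, pinpoint, bot
import cv2, numpy as np
for c in ("scene","top"):
    im=eyes.get_image(c); cv2.imwrite(f"pics/{c}0.png",im["image"]); np.savez(f"/tmp/{c}0.npz",**im)
    print(c,np.round(im["mtx"],1).tolist(),np.round(im["world_from_camera"],3).tolist())
    for th in "post_short_centre post_mid_centre post_long_centre post_short post_mid post_long rack mat gauge_narrow gauge_wide tray_square tray_oblong column bottle bowl slidebox".split():
        print(th,[(np.round(d["at"],3).tolist(),round(d["score"],2)) for d in pinpoint(th,c)][:3])
print(bot.tcp_to_grasp,status.state())
E
```

```text
pics
scene [[381.9, 0.0, 317.8], [0.0, 381.9, 203.0], [0.0, 0.0, 1.0]] [[-0.111, 0.709, -0.697, 1.454], [0.994, 0.086, -0.071, 0.054], [0.01, -0.7, -0.714, 0.94], [0.0, 0.0, 0.0, 1.0]]
post_short_centre [([0.494, 0.355, 0.065], 0.59)]
post_mid_centre [([0.465, 0.422, 0.073], 0.42), ([0.722, 0.312, 0.002], 0.4)]
post_long_centre [([0.547, 0.303, 0.085], 0.68)]
post_short [([0.466, 0.333, 0.046], 0.55), ([0.722, 0.312, 0.0], 0.24)]
post_mid [([0.423, 0.392, 0.049], 0.6)]
post_long [([0.622, -0.302, -0.001], 0.65), ([0.503, 0.275, 0.044], 0.55), ([0.429, -0.357, -0.003], 0.4)]
rack [([0.502, 0.353, -0.002], 0.68), ([0.546, 0.306, 0.084], 0.52)]
mat [([0.475, 0.002, -0.003], 0.58), ([0.797, 0.013, 0.001], 0.44)]
gauge_narrow [([0.794, 0.012, 0.0], 0.61), ([0.725, 0.309, 0.003], 0.6), ([0.621, -0.299, 0.001], 0.56)]
gauge_wide [([0.474, 0.005, -0.002], 0.82)]
tray_square [([0.636, -0.088, -0.002], 0.57)]
tray_oblong [([0.659, -0.527, -0.0], 0.77), ([0.428, -0.358, 0.0], 0.59), ([0.693, 0.147, -0.002], 0.33)]
column [([0.696, 0.152, 0.001], 0.62)]
bottle [([0.623, -0.302, -0.002], 0.56), (
[... 1162 characters left out ...]
[0.735, -0.312, 0.002], 0.89)]
0.0539 {'t': 1.7, 'joint_positions': array([ 9.51987738e-01,  2.86289154e-01,  1.57670357e+00,  1.32790535e-05,
        1.27861984e+00, -1.49973808e-01]), 'dq': array([-0.00012317, -0.00031855,  0.00072067,  0.00162448,  0.00275631,
       -0.00084892]), 'joint_efforts': array([ 1.17781095e-03, -4.05945718e+01, -2.92934579e+01, -1.16375604e-04,
        4.80666349e-04, -7.94878275e-06]), 'tcp_pos': array([0.30494172, 0.6021715 , 0.30393017]), 'tcp_rot': array([ 0.16424066,  0.68777379, -0.16425034,  0.68776017]), 'force': array([0.53715724, 0.14782646, 0.86061586]), 'wrist_torque': array([ 0.01099693,  0.0246475 , -0.02076075]), 'grip_width': 0.9993318571220439}
```

View pics/top0.png

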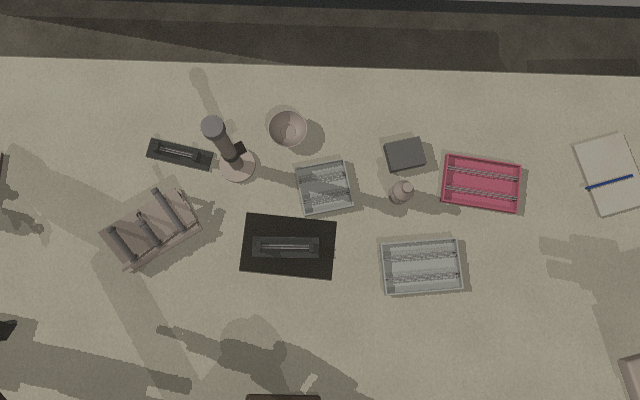

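View pics/scene0.png

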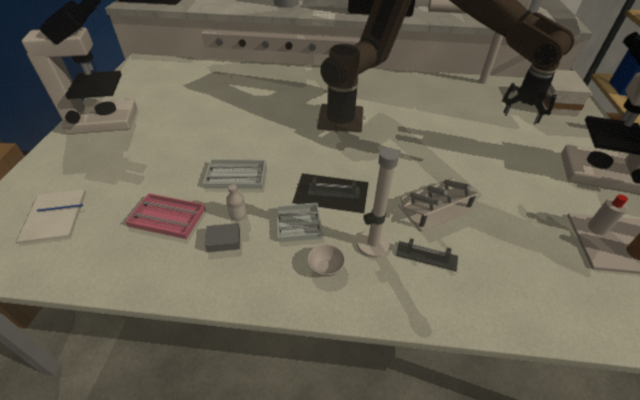

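The top view shows the rack at (150,228). The gauge on the mat is at (287,246) and the parked gauge at (180,152). There are two oblong trays: grey aluminium (423,266), which fits the description, and a pink look-alike (480,183), which I leave alone. The square tray is at (325,187). Next I'll measure these and check one enlarged crop.

```bash
cat > h.py <<'E'
import numpy as np, cv2
def cloud(im):
    z=im["z_map"]; K=im["mtx"]; v,u=np.mgrid[:z.shape[0],:z.shape[1]]
    P=np.stack([(u-K[0,2])/K[0,0]*z,(v-K[1,2])/K[1,1]*z,z,np.ones_like(z)],-1)@im["world_from_camera"].T
    P=P[...,:3]; P[z==0]=np.nan; return P
def near(P,c,r,lo,hi):
    m=(np.hypot(P[...,0]-c[0],P[...,1]-c[1])<r)&(P[...,2]>lo)&(P[...,2]<hi); return P[m]
def rect(Q):
    (c,s,a)=cv2.minAreaRect((Q[:,:2]*1000).astype(np.float32)); return np.round(c,1),np.round(s,1),round(a,1)
def ortho(im,c,z,half=(.15,.11),s=.0006):
    "picture right=-y, up=+x"
    K=im["mtx"];T=np.linalg.inv(im["world_from_camera"])
    yy=np.arange(half[0],-half[0],-s);xx=np.arange(half[1],-half[1],-s)
    X=np.stack(np.broadcast_arrays(c[0]+xx[:,None],c[1]+yy[None],z,1.),-1)@T.T
    p=X[...,:3]@K.T; p=(p[...,:2]/p[...,2:]).astype(np.float32)
    return cv2.remap(im["image"],p[...,0],p[...,1],cv2.INTER_CUBIC)
E
python3 - <<'E'
from h import *
C={"gauge":(.474,.005,.0496),"tray_sq":(.636,-.088,.024),"tray_ob":(.432,-.357,.024),"rack":(.502,.347,.06),"parked":(.722,.312,.0496)}
B={c:dict(np.load(f"/tmp/{c}0.npz")) for c in("scene","top")}
for c in B:
    P=cloud(B[c])
    for n,r,lo,hi in(("gauge",.1,.03,.06),("gauge",.1,.042,.056),("gauge",.11,.006,.06),("parked",.1,.042,.056),("parked",.1,.03,.06),("tray_sq",.105,.017,.035),("tray_ob",.14,.017,.035),("rack",.14,.02,.3)):
        Q=near(P,C[n],r,lo,hi)
        if len(Q)>5: print(c,n,lo,len(Q),*rect(Q),np.round(np.nanmedian(Q[:,2]),4))
pan=[]
for n in("gauge","parked","tray_sq","tray_ob"):
    o=cv2.resize(ortho(B["top"],C[n],C[n][2],(.12,.09)),(400,300)); o=cv2.convertScaleAbs(o,alpha=1.8,beta=10); cv2.putText(o,n,(5,15),0,.5,(0,255,255)); pan.append(o)
cv2.imwrite("pics/pan.png",np.vstack([np.hstack(pan[:2]),np.hstack(pan[2:])]))
E
```

```text
scene gauge 0.03 110 [477.5   8.6] [ 31.8 149.3] 2.1 0.0379
scene gauge 0.042 47 [477.5   8.6] [ 31.8 149.3] 2.1 0.0466
scene gauge 0.006 548 [511.3   8.4] [124.4 178.5] 1.8 0.016
scene parked 0.042 72 [722.8 312.5] [121.6  30.5] 78.5 0.0469
scene parked 0.03 154 [722.9 313. ] [122.6  30.5] 78.5 0.0397
scene tray_sq 0.017 451 [639.8 -92.2] [140.5 138.4] 12.5 0.0212
scene tray_ob 0.017 490 [ 433.9 -356.9] [140.8 209.6] 6.5 0.0205
scene rack 0.02 1635 [512.7 362.8] [135.1 224.4] 34.0 0.0559
top gauge 0.03 228 [470.8   8. ] [ 25.5 149.3] 1.2 0.0347
top gauge 0.042 97 [470.8   8. ] [ 23.8 149.5] 0.5 0.0473
top gauge 0.006 1299 [479.8   7.2] [200.1 199.7] 83.7 0.0095
top parked 0.042 97 [719.  311.9] [122.7  26.7] 78.1 0.0477
top parked 0.03 213 [719.  311.9] [122.8  26.7] 78.1 0.0393
top tray_sq 0.017 609 [636.7 -91.9] [137.3 138. ] 13.3 0.0227
top tray_ob 0.017 901 [ 429.3 -356.9] [136.3 210.7] 6.1 0.0226
top rack 0.02 4158 [509.1 364.1] [132.5 224.3] 33.6 0.0534
```

View pics/pan.png

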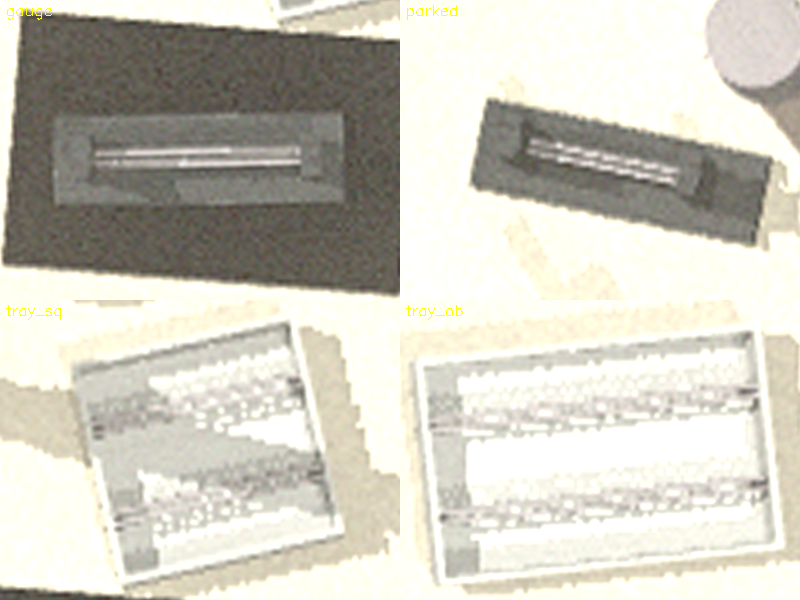

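The crop confirms the targets. The jaws on the mat measure about 150 mm over their outsides, so this is the wide 126 mm gauge and the parked one (123 mm outside) is the narrow one. The mid post therefore fits: short and mid go in the square tray, and long goes in the grey oblong tray. In the rack, mid is at y=+72 (122,243), short is in the middle and long is at y=-72.

```bash
cat > go.py <<'E'
import sys,numpy as np
from scipy.spatial.transform import Rotation as R
from plant import status,bot
# grasp point x y z, jaw yaw deg, tilt deg (forward along heading 33.7), standoff
gx,gy,gz,yaw,tilt,back=map(float,sys.argv[1:7])
h=np.radians(33.7);t=np.radians(tilt)
a=np.array([np.sin(t)*np.cos(h),np.sin(t)*np.sin(h),-np.cos(t)])
y=np.array([np.cos(np.radians(yaw)),np.sin(np.radians(yaw)),0]);y-=a*(a@y);y/=np.linalg.norm(y)
Rt=R.from_matrix(np.stack([a,y,np.cross(a,y)],1))
s=status.state();Rc=R.from_quat(s["tcp_rot"])
rv=(Rt*Rc.inv()).as_rotvec();d=np.array([gx,gy,gz])-a*(bot.tcp_to_grasp+back)-s["tcp_pos"]
ru=np.degrees(rv)/6;su=d/.5
n=int(max(np.ceil(np.linalg.norm(ru)),np.ceil(np.linalg.norm(su)/.12),1))
print("total rot",ru.round(3),"shift",su.round(4),"n",n,"per row",(ru/n).round(3).tolist(),(su/n).round(4).tolist())
print("t",round(s["t"],2),"q",s["joint_positions"].round(2),"F",s["force"].round(1),"w",round(s["grip_width"]*85,1))
E
python3 go.py .463 .420 .075 -56.3 30 .1
```

```text
total rot [  6.      0.358 -19.373] shift [ 0.1881 -0.4497 -0.1913] n 21 per row [0.286, 0.017, -0.923] [0.009, -0.0214, -0.0091]
t 1.7 q [ 0.95  0.29  1.58  0.    1.28 -0.15] F [0.5 0.1 0.9] w 84.9
```

```bash

python3 -m jog '[[[0.28,0.02,-0.92],[0.009,-0.021,-0.009],0],[[0.28,0.02,-0.92],[0.009,-0.021,-0.009],0],[[0.28,0.02,-0.92],[0.009,-0.021,-0.009],0],[[0.28,0.02,-0.92],[0.009,-0.021,-0.009],0],[[0.28,0.02,-0.92],[0.009,-0.021,-0.009],0]]' 60
python3 -m jog '[[[0.28,0.02,-0.92],[0.009,-0.021,-0.009],0],[[0.28,0.02,-0.92],[0.009,-0.021,-0.009],0],[[0.28,0.02,-0.92],[0.009,-0.021,-0.009],0],[[0.28,0.02,-0.92],[0.009,-0.021,-0.009],0],[[0.28,0.02,-0.92],[0.009,-0.021,-0.009],0]]'
python3 -m jog '[[[0.28,0.02,-0.92],[0.009,-0.021,-0.009],0],[[0.28,0.02,-0.92],[0.009,-0.021,-0.009],0],[[0.28,0.02,-0.92],[0.009,-0.021,-0.009],0],[[0.28,0.02,-0.92],[0.009,-0.021,-0.009],0],[[0.28,0.02,-0.92],[0.009,-0.021,-0.009],0]]'
python3 go.py .463 .420 .075 -56.3 30 .1
```

```text
t: 2.33
tcp_pos: [0.3278, 0.5493, 0.2816]
tcp_rot: [0.378, 0.64, -0.276, 0.609]
force: [-0.4, -0.2, 0.2]
grip_width: 0.496
t: 2.95
tcp_pos: [0.3512, 0.4948, 0.2591]
tcp_rot: [0.568, 0.549, -0.371, 0.488]
force: [-0.1, 0.3, 0.1]
grip_width: 0.501
t: 3.58
tcp_pos: [0.3745, 0.4404, 0.2368]
tcp_rot: [0.719, 0.421, -0.44, 0.335]
force: [-0.0, 0.8, -0.5]
grip_width: 0.503
total rot [ 1.597  0.051 -5.135] shift [ 0.049  -0.1262 -0.0571] n 6 per row [0.266, 0.008, -0.856] [0.0082, -0.021, -0.0095]
t 3.58 q [ 0.66 -0.    2.06  0.14  0.68  0.99] F [-0.   0.8 -0.5] w 42.7
```

Motion tracks well.

```bash

python3 -m jog '[[[0.27,0.01,-0.87],[0.008,-0.021,-0.01],0],[[0.27,0.01,-0.87],[0.008,-0.021,-0.01],0],[[0.27,0.01,-0.87],[0.008,-0.021,-0.01],0],[[0.27,0.01,-0.87],[0.008,-0.021,-0.01],0],[[0.27,0.01,-0.87],[0.008,-0.021,-0.01],0]]'
python3 -m jog '[[[0.27,0.01,-0.87],[0.008,-0.021,-0.01],0],[[0,0,0],[0,0,0],0]]'
python3 go.py .463 .420 .075 -56.3 30 .1
python3 - <<'E'
from h import *
from plant import eyes,pinpoint
P=[]
for c in("scene","top"):
    im=eyes.get_image(c)
    o=ortho(im,(.463,.420),.075,(.12,.1)); P.append(cv2.convertScaleAbs(o,alpha=2,beta=10))
    print([(np.round(d["at"],3).tolist(),round(d["score"],2)) for d in pinpoint("post_mid_centre",c)][:2])
cv2.imwrite("pics/pre.png",np.hstack(P))
E
```

```text
t: 4.2
tcp_pos: [0.3953, 0.3861, 0.2123]
tcp_rot: [0.819, 0.274, -0.475, 0.169]
force: [0.0, -0.1, 0.9]
grip_width: 0.501
t: 4.45
tcp_pos: [0.3991, 0.3747, 0.2069]
tcp_rot: [0.833, 0.242, -0.48, 0.135]
force: [-0.4, -0.3, 0.2]
grip_width: 0.501
total rot [-0.081 -0.003  0.26 ] shift [-0.0003  0.0052  0.0028] n 1 per row [-0.081, -0.003, 0.26] [-0.0003, 0.0052, 0.0028]
t 4.45 q [ 0.57 -0.05  2.19  0.01  0.48  1.57] F [-0.4 -0.3  0.2] w 42.6
[([0.465, 0.42, 0.072], 0.65)]
[([0.468, 0.42, 0.074], 0.74)]
```

View pics/pre.png

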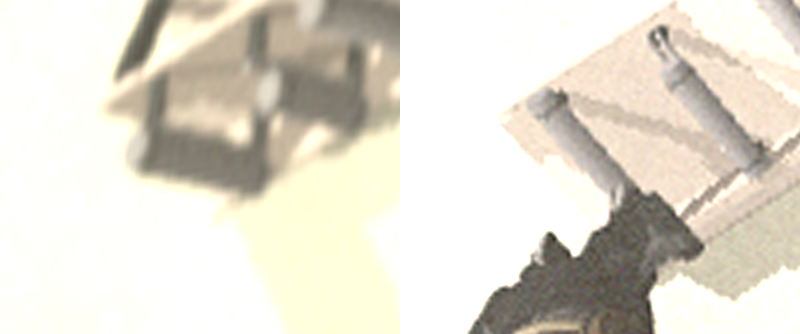

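Mid post sits at panel (590,155), below the gripper. Going in.

```bash

python3 -m jog '[[[-0.08,0,0.26],[0.021,0.015,-0.043],0],[[0,0,0],[0.021,0.015,-0.043],0],[[0,0,0],[0.021,0.015,-0.043],0],[[0,0,0],[0.021,0.015,-0.041],0],[[0,0,0],[0,0,0],0]]'
python3 go.py .464 .420 .075 -56.3 30 0
```

```text
t: 5.28
tcp_pos: [0.4439, 0.4092, 0.1239]
tcp_rot: [0.83, 0.254, -0.475, 0.146]
force: [-0.8, 0.3, 0.6]
grip_width: 0.503
total rot [-0.035  0.066 -0.069] shift [-0.0046 -0.0083 -0.0044] n 1 per row [-0.035, 0.066, -0.069] [-0.0046, -0.0083, -0.0044]
t 5.28 q [0.57 0.21 2.09 0.03 0.31 1.52] F [-0.8  0.3  0.6] w 42.8
```

```bash

python3 -m jog '[[[0,0.06,-0.06],[-0.005,-0.008,-0.004],0],[[0,0,0],[0,0,0],1],[[0,0,0],[0,0,0],1],[[0,0,0],[0,0,0],1],[[0,0,0],[0,0,0],1]]' 60
python3 go.py .464 .420 .075 -56.3 30 0
```

```text
t: 5.9
tcp_pos: [0.441, 0.4052, 0.1248]
tcp_rot: [0.83, 0.253, -0.476, 0.144]
force: [0.5, 1.3, -1.3]
grip_width: 0.184
total rot [-0.051  0.031 -0.016] shift [ 0.0012 -0.0004 -0.0062] n 1 per row [-0.051, 0.031, -0.016] [0.0012, -0.0004, -0.0062]
t 5.9 q [0.57 0.2  2.1  0.04 0.31 1.52] F [ 0.5  1.3 -1.3] w 15.6
```

Gripped. Lift along the board normal.

```bash

python3 -m jog '[[[0,0,0],[-0.008,-0.005,0.017],1],[[0,0,0],[-0.016,-0.011,0.035],1],[[0,0,0],[-0.02,-0.014,0.045],1],[[0,0,0],[-0.02,-0.014,0.045],1],[[0,0,0],[0,0,0],1]]'
python3 go.py .474 .008 .16 0.8 0 0
```

```text
t: 6.52
tcp_pos: [0.4056, 0.3813, 0.1971]
tcp_rot: [0.828, 0.253, -0.479, 0.144]
force: [-0.0, 0.5, -1.6]
grip_width: 0.192
total rot [-4.617  2.393  9.278] shift [ 0.1367 -0.7466  0.0337] n 11 per row [-0.42, 0.218, 0.843] [0.0124, -0.0679, 0.0031]
t 6.53 q [ 0.57 -0.02  2.17  0.03  0.46  1.53] F [-0.   0.5 -1.6] w 16.3
```

```bash

python3 -m jog '[[[-0.42,0.22,0.84],[0,-0.02,0.08],1],[[-0.42,0.22,0.84],[0.01,-0.06,0.05],1],[[-0.42,0.22,0.84],[0.012,-0.075,0],1],[[-0.42,0.22,0.84],[0.012,-0.075,0],1],[[-0.42,0.22,0.84],[0.012,-0.075,0],1]]'
python3 -m jog '[[[-0.42,0.22,0.84],[0.012,-0.075,0],1],[[-0.42,0.22,0.84],[0.012,-0.075,0],1],[[-0.42,0.22,0.84],[0.012,-0.075,0],1],[[-0.42,0.22,0.84],[0.012,-0.075,0],1],[[-0.42,0.22,0.84],[0.012,-0.075,0],1]]'
python3 go.py .474 .008 .13 0.8 0 0
```

```text
t: 7.15
tcp_pos: [0.4257, 0.2253, 0.2588]
tcp_rot: [0.695, 0.386, -0.51, 0.328]
force: [0.6, 0.1, -1.7]
grip_width: 0.19
t: 7.78
tcp_pos: [0.455, 0.0309, 0.2539]
tcp_rot: [0.516, 0.492, -0.505, 0.485]
force: [0.6, 0.0, -1.1]
grip_width: 0.191
total rot [-0.175  0.035  0.557] shift [ 0.0379 -0.0458 -0.14  ] n 2 per row [-0.088, 0.017, 0.278] [0.019, -0.0229, -0.07]
t 7.78 q [-0.16 -0.17  2.15  0.02  1.16 -0.13] F [ 0.6  0.  -1.1] w 16.3
```

```bash

python3 -m jog '[[[-0.09,0.02,0.28],[0.019,-0.023,-0.05],1],[[-0.09,0.02,0.28],[0.019,-0.023,-0.05],1],[[0,0,0],[0,0,-0.04],1],[[0,0,0],[0,0,0],1]]'
python3 go.py .474 .008 .13 0.8 0 0
python3 - <<'E'
from h import *
from plant import eyes,pinpoint,status
for c in("scene","top"):
    im=eyes.get_image(c); cv2.imwrite(f"pics/{c}1.png",im["image"]); np.savez(f"/tmp/{c}1.npz",**im)
    for n in("post_mid_centre","gauge_wide","mat"): print(c,n,[(np.round(d["at"],3).tolist(),round(d["score"],2)) for d in pinpoint(n,c)][:2])
    o=ortho(im,(.474,.008),.105); cv2.imwrite(f"pics/o{c}1.png",o)
a=[cv2.convertScaleAbs(cv2.imread(f"pics/o{c}1.png"),alpha=1.8,beta=10)[:, 40:440] for c in("scene","top")]
cv2.imwrite("pics/over.png",np.hstack(a))
E
```

```text
t: 8.28
tcp_pos: [0.4746, 0.0044, 0.1789]
tcp_rot: [0.496, 0.504, -0.498, 0.502]
force: [-0.3, 0.5, -1.4]
grip_width: 0.185
total rot [ 0.009 -0.035  0.018] shift [-0.0012  0.0072  0.0099] n 1 per row [0.009, -0.035, 0.018] [-0.0012, 0.0072, 0.0099]
t 8.28 q [-0.2  -0.01  2.16 -0.    1.   -0.22] F [-0.3  0.5 -1.4] w 15.8
scene post_mid_centre [([0.463, 0.333, 0.046], 0.51), ([0.478, 0.003, 0.122], 0.48)]
scene gauge_wide [([0.47, 0.004, -0.001], 0.71)]
scene mat [([0.474, 0.001, 0.0], 0.92)]
top post_mid_centre [([0.794, 0.012, -0.0], 0.25)]
top gauge_wide []
top mat [([0.623, -0.297, -0.001], 0.38)]
```

View pics/over.png

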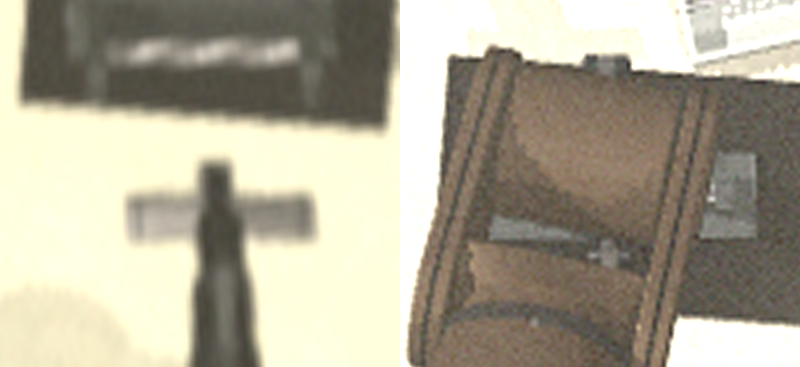

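The left panel (scene) shows the post level, spanning (127..316, 218), with the gripper near its middle. I'll use the held post to find the camera bias.

```bash
python3 - <<'E'
from h import *
im=dict(np.load("/tmp/scene1.npz"));P=cloud(im)
def st(Q,n): print(n,len(Q),"yrange",np.percentile(Q[:,1],[1,99]).round(4),"x pct",np.percentile(Q[:,0],[2,50,98]).round(4),"z",np.percentile(Q[:,2],[2,50,98]).round(4))
Q=P[(abs(P[...,0]-.4746)<.025)&(abs(P[...,1])<.08)&(P[...,2]>.105)&(P[...,2]<.145)]; Q=Q[(abs(Q[:,1]-.0044)>.02)]
st(Q,"post"); 
for s in(1,-1):
    q=Q[s*(Q[:,1]-.0044)>0]; st(q,"side%d"%s)
    # circle centre from camera-facing surface: least squares with r=9mm
    from scipy.optimize import least_squares
    r=least_squares(lambda p:np.hypot(q[:,0]-p[0],q[:,2]-p[1])-.009,[.4746,.125],loss="soft_l1",f_scale=.001); print("axis",r.x.round(4))
G=P[(abs(P[...,0]-.474)<.035)&(abs(P[...,1])<.1)&(P[...,2]>.043)&(P[...,2]<.055)]; st(G,"jaws")
for s in(1,-1): st(G[s*(G[:,1]-.007)>0],"jaw%d"%s)
im=dict(np.load("/tmp/scene0.npz"));P=cloud(im)
G=P[(abs(P[...,0]-.474)<.035)&(abs(P[...,1])<.1)&(P[...,2]>.043)&(P[...,2]<.055)]; st(G,"jaws0")
F=P[(abs(P[...,0]-.474)<.045)&(abs(P[...,1]-.007)<.1)&(P[...,2]>.0055)&(P[...,2]<.012)]; st(F,"foot0"); print(rect(F))
im=dict(np.load("/tmp/top0.npz"));P=cloud(im)
F=P[(abs(P[...,0]-.474)<.045)&(abs(P[...,1]-.007)<.1)&(P[...,2]>.0055)&(P[...,2]<.012)]; st(F,"foot0top"); print(rect(F))
E
```

```text
post 119 yrange [-0.0524  0.0575] x pct [0.4713 0.4819 0.4875] z [0.1147 0.1274 0.1331]
side1 57 yrange [0.0246 0.0577] x pct [0.4717 0.4815 0.4862] z [0.1144 0.127  0.1319]
axis [0.4752 0.1212]
side-1 62 yrange [-0.0527 -0.016 ] x pct [0.4715 0.4823 0.4875] z [0.1173 0.1277 0.1334]
axis [0.4768 0.1221]
jaws 39 yrange [-0.0658  0.0831] x pct [0.4617 0.4747 0.4884] z [0.0433 0.0469 0.0505]
jaw1 19 yrange [0.072  0.0831] x pct [0.4612 0.4744 0.4885] z [0.0436 0.0469 0.0507]
jaw-1 20 yrange [-0.0659 -0.0546] x pct [0.4626 0.4756 0.4878] z [0.0435 0.0472 0.0495]
jaws0 41 yrange [-0.0659  0.0831] x pct [0.4611 0.4721 0.4901] z [0.0433 0.0471 0.0512]
foot0 259 yrange [-0.0804  0.0966] x pct [0.4522 0.4878 0.5045] z [0.0056 0.0076 0.0116]
(array([478.4,   7.5]), array([ 58.6, 178.8]), 1.8)
foot0top 916 yrange [-0.081   0.0975] x pct [0.4427 0.466  0.5016] z [0.0057 0.0084 0.0117]
(array([474.4,   7.3]), array([ 88.6, 197.5]), 1.5)
```

```bash

python3 -m jog '[[[0,-0.03,0.02],[-0.002,0.012,-0.02],1],[[0,0,0],[0,0,-0.04],1],[[0,0,0],[0,0,0],1]]'
python3 go.py .4736 .0104 .0405 0.8 0 0
```

```text
t: 9.05
tcp_pos: [0.4753, 0.0114, 0.1519]
tcp_rot: [0.498, 0.501, -0.495, 0.507]
force: [-0.4, 0.3, -1.5]
grip_width: 0.188
total rot [ 0.024  0.085 -0.015] shift [-0.0034 -0.0021 -0.1151] n 1 per row [0.024, 0.085, -0.015] [-0.0034, -0.0021, -0.1151]
t 9.05 q [-0.19  0.03  2.17 -0.    0.93 -0.2 ] F [-0.4  0.3 -1.5] w 16.0
```

```bash

python3 -m jog '[[[0.02,0.08,0],[-0.003,-0.002,-0.03],1],[[0,0,0],[0,0,-0.04],1],[[0,0,0],[0,0,-0.02],1],[[0,0,0],[0,0,-0.008],1],[[0,0,0],[0,0,0],1]]'
python3 go.py .4736 .0104 .0405 0.8 0 0
```

```text
t: 9.68
tcp_pos: [0.4744, 0.0105, 0.1015]
tcp_rot: [0.496, 0.503, -0.496, 0.505]
force: [0.1, 1.2, -1.3]
grip_width: 0.191
total rot [ 0.005  0.017 -0.017] shift [-0.0017 -0.0002 -0.0142] n 1 per row [0.005, 0.017, -0.017] [-0.0017, -0.0002, -0.0142]
t 9.68 q [-0.19  0.12  2.19 -0.    0.83 -0.21] F [ 0.1  1.2 -1.3] w 16.2
```

```bash

python3 -m jog '[[[0,0,0],[-0.002,0,-0.006],1],[[0,0,0],[0,0,0],1]]'
python3 -m jog '[[[0,0,0],[0,0,-0.005],1],[[0,0,0],[0,0,0],1]]'
python3 -m jog '[[[0,0,0],[0,0,-0.003],1],[[0,0,0],[0,0,0],1]]'
python3 go.py .4736 .0104 .0405 0.8 0 0
```

```text
t: 9.93
tcp_pos: [0.474, 0.0104, 0.0993]
tcp_rot: [0.497, 0.503, -0.495, 0.505]
force: [0.3, 0.5, -1.3]
grip_width: 0.19
t: 10.18
tcp_pos: [0.4745, 0.0103, 0.0973]
tcp_rot: [0.497, 0.502, -0.495, 0.506]
force: [-0.1, 0.2, -1.7]
grip_width: 0.184
t: 10.42
tcp_pos: [0.4747, 0.0102, 0.0969]
tcp_rot: [0.497, 0.503, -0.495, 0.505]
force: [-1.0, 0.3, -1.8]
grip_width: 0.19
total rot [ 0.011  0.039 -0.019] shift [-0.0022  0.0004 -0.005 ] n 1 per row [0.011, 0.039, -0.019] [-0.0022, 0.0004, -0.005]
t 10.43 q [-0.19  0.13  2.19 -0.    0.82 -0.21] F [-1.   0.3 -1.8] w 16.1
```

```bash

python3 -m jog '[[[0,0.04,0],[-0.003,0,-0.005],1],[[0,0,0],[0,0,0],1]]'
python3 -m jog '[[[0,0,0],[0,0,-0.004],1],[[0,0,0],[0,0,0],1]]'
python3 go.py .4736 .0104 .0405 0.8 0 0
```

```text
t: 10.68
tcp_pos: [0.4748, 0.0102, 0.0969]
tcp_rot: [0.496, 0.503, -0.496, 0.505]
force: [-2.3, 0.5, -2.5]
grip_width: 0.188
t: 10.92
tcp_pos: [0.475, 0.0102, 0.0969]
tcp_rot: [0.496, 0.504, -0.496, 0.504]
force: [-1.3, -0.1, -2.3]
grip_width: 0.187
total rot [ 0.008 -0.003 -0.021] shift [-0.0029  0.0005 -0.0049] n 1 per row [0.008, -0.003, -0.021] [-0.0029, 0.0005, -0.0049]
t 10.93 q [-0.19  0.14  2.19 -0.    0.82 -0.21] F [-1.3 -0.1 -2.3] w 15.9
```

```bash

python3 -m jog '[[[0,0,0],[-0.002,0,-0.008],1]]'
python3 -m jog '[[[0,0,0],[0,0,0],1]]'
python3 - <<'E'
from h import *
from plant import eyes
im=eyes.get_image("scene"); np.savez("/tmp/scene2.npz",**im);P=cloud(im)
Q=P[(abs(P[...,0]-.4746)<.025)&(abs(P[...,1]-.008)<.06)&(P[...,2]>.03)&(P[...,2]<.06)]; Q=Q[(abs(Q[:,1]-.01)>.02)]
print(len(Q),np.percentile(Q,[2,50,98],axis=0).round(4).tolist())
T=np.linalg.inv(im["world_from_camera"]);p=T@[.474,.008,.045,1];p=im["mtx"]@p[:3];u,v=(p[:2]/p[2]).astype(int);print(u,v)
cv2.imwrite("pics/g2.png",cv2.convertScaleAbs(cv2.resize(im["image"][v-35:v+40,u-60:u+60],None,fx=6,fy=6,interpolation=cv2.INTER_CUBIC),alpha=2,beta=10))
E
```

```text
t: 11.05
tcp_pos: [0.4753, 0.0101, 0.0964]
tcp_rot: [0.495, 0.504, -0.497, 0.504]
force: [-15.8, 2.7, 43.4]
grip_width: 0.185
t: 11.18
tcp_pos: [0.4752, 0.0102, 0.097]
tcp_rot: [0.495, 0.505, -0.497, 0.504]
force: [-0.8, -0.3, -3.2]
grip_width: 0.188
108 [[0.4719, -0.0448, 0.0315], [0.4827, -0.0117, 0.045], [0.4886, 0.0633, 0.0506]]
333 182
```

View pics/g2.png

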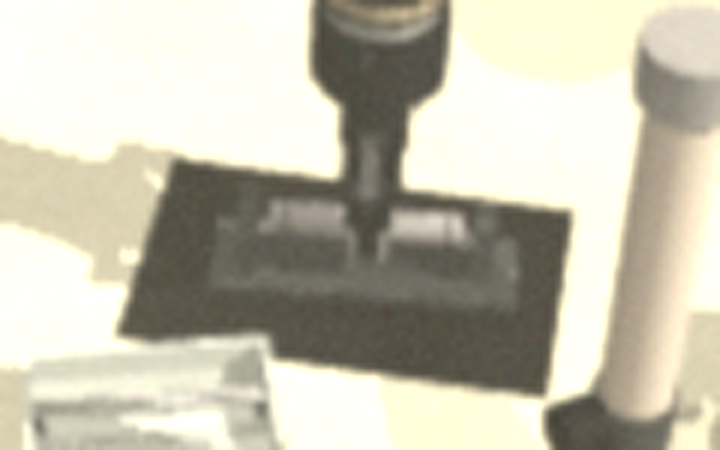

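The post (264..468, 225) is down between the jaws (245 and 485) and resting on the wires. The test push read 43 N. Release it, let it settle, check, then grip again.

```bash

python3 -m jog '[[[0,0,0],[0,0,0],0.3],[[0,0,0],[0,0,0],0.1],[[0,0,0],[0,0,0],0.1],[[0,0,0],[0,0,0],0.1],[[0,0,0],[0,0,0],0.1]]' 
python3 - <<'E'
from h import *
from plant import eyes,status
im=eyes.get_image("scene"); P=cloud(im)
Q=P[(abs(P[...,0]-.4746)<.025)&(abs(P[...,1]-.008)<.06)&(P[...,2]>.036)&(P[...,2]<.06)]; Q=Q[(abs(Q[:,1]-.01)>.035)]
for s in(1,-1):
    q=Q[s*(Q[:,1]-.01)>0]; print(len(q),np.percentile(q,[2,50,98],axis=0).round(4).tolist())
s=status.state();print(s["tcp_pos"],s["force"],s["grip_width"])
E
```

```text
t: 11.85
tcp_pos: [0.4759, 0.0099, 0.0958]
tcp_rot: [0.496, 0.504, -0.496, 0.504]
force: [0.2, -0.9, 0.6]
grip_width: 0.449
29 [[0.4725, 0.0452, 0.038], [0.4827, 0.0553, 0.0451], [0.4888, 0.0631, 0.0513]]
30 [[0.473, -0.0451, 0.0373], [0.4841, -0.0359, 0.0462], [0.4889, -0.027, 0.0498]]
[0.47590956 0.0098783  0.09580694] [-0.11922974  0.40046773  0.39273465] 0.4499441704085239
```

It rests level in the slot with the fingers open. Grip again and take it to the square tray.

```bash

python3 -m jog '[[[0,0,0],[0,-0.003,0],1],[[0,0,0],[0,0,0],1],[[0,0,0],[0,0,0],1],[[0,0,0],[0,0,0],1]]' 60
python3 -m jog '[[[0,0,0],[0,0,0.03],1],[[0,0,0],[0,0,0.06],1],[[0,0,0],[0,0,0.08],1],[[0,0,0],[0,0,0.04],1],[[0,0,0],[0,0,0],1]]'
python3 go.py .666 -.086 .12 13 0 0
```

```text
t: 12.4
tcp_pos: [0.4753, 0.0082, 0.0959]
tcp_rot: [0.495, 0.504, -0.496, 0.504]
force: [-1.6, -0.4, 2.0]
grip_width: 0.19
t: 13.02
tcp_pos: [0.4749, 0.0087, 0.2055]
tcp_rot: [0.496, 0.503, -0.496, 0.505]
force: [-0.3, -0.6, -2.9]
grip_width: 0.194
total rot [0.004 0.022 2.012] shift [ 0.3821 -0.1894 -0.0633] n 4 per row [0.001, 0.006, 0.503] [0.0955, -0.0474, -0.0158]
t 13.03 q [-0.2  -0.05  2.14 -0.    1.05 -0.21] F [-0.3 -0.6 -2.9] w 16.5
```

```bash

python3 -m jog '[[[0,0,0.5],[0.09,-0.045,0],1],[[0,0,0.5],[0.095,-0.047,0],1],[[0,0,0.5],[0.095,-0.047,0],1],[[0,0,0.5],[0.08,-0.04,-0.02],1],[[0,0,0],[0,0,0],1]]'
python3 go.py .666 -.086 .10 13 0 0
```

```text
t: 13.65
tcp_pos: [0.6564, -0.0822, 0.1874]
tcp_rot: [0.438, 0.557, -0.439, 0.553]
force: [-1.0, 0.5, -2.0]
grip_width: 0.185
total rot [-0.022 -0.056 -0.061] shift [ 0.0193 -0.0076 -0.067 ] n 1 per row [-0.022, -0.056, -0.061] [0.0193, -0.0076, -0.067]
t 13.65 q [-0.28  0.37  1.69  0.    1.08 -0.51] F [-1.   0.5 -2. ] w 15.7
```

```bash

python3 -m jog '[[[-0.02,-0.05,-0.06],[0.019,-0.008,-0.035],1],[[0,0,0],[0,0,-0.03],1],[[0,0,0],[0,0,0],1]]'
python3 go.py .666 -.086 .033 13 0 0
python3 - <<'E'
from h import *
from plant import eyes
P=[]
for c in("scene","top"):
    im=eyes.get_image(c); np.savez(f"/tmp/{c}3.npz",**im)
    P.append(cv2.convertScaleAbs(ortho(im,(.64,-.092),.03,(.12,.1)),alpha=1.6))
cv2.imwrite("pics/t3.png",np.hstack(P))
E
```

```text
t: 14.02
tcp_pos: [0.6631, -0.0848, 0.1505]
tcp_rot: [0.439, 0.556, -0.441, 0.551]
force: [-0.5, -0.2, -1.9]
grip_width: 0.187
total rot [-0.026 -0.069  0.004] shift [ 0.0057 -0.0025 -0.1272] n 2 per row [-0.013, -0.034, 0.002] [0.0029, -0.0012, -0.0636]
t 14.03 q [-0.28  0.43  1.69  0.    1.03 -0.51] F [-0.5 -0.2 -1.9] w 15.9
```

View pics/t3.png

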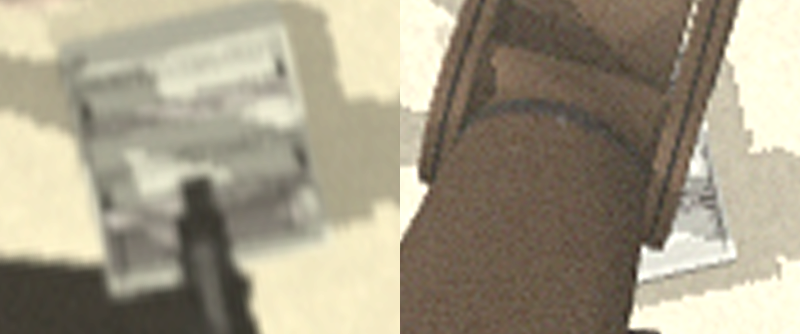

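The scene view (left) shows the tray with the cradle feet at (83,105)-(280,65) and (110,200)-(300,155). Corrected for height, the cradles are at x≈.665 and .610, which agrees with my model. Lowering.

```bash

python3 -m jog '[[[-0.03,-0.06,0],[0.006,-0.003,-0.05],1],[[0,0,0],[0,0,-0.04],1],[[0,0,0],[0,0,-0.018],1],[[0,0,0],[0,0,0],1]]'
python3 go.py .666 -.086 .033 13 0 0
```

```text
t: 14.62
tcp_pos: [0.6684, -0.0861, 0.1013]
tcp_rot: [0.441, 0.55, -0.439, 0.557]
force: [1.2, 0.1, -2.2]
grip_width: 0.189
total rot [ 0.031  0.087 -0.005] shift [-0.0048  0.0003 -0.0288] n 1 per row [0.031, 0.087, -0.005] [-0.0048, 0.0003, -0.0288]
t 14.62 q [-0.28  0.5   1.7  -0.    0.94 -0.51] F [ 1.2  0.1 -2.2] w 16.1
```

```bash

python3 -m jog '[[[0.03,0.08,0],[-0.005,0,-0.012],1],[[0,0,0],[0,0,-0.008],1],[[0,0,0],[0,0,0],1]]'
python3 -m jog '[[[0,0,0],[0,0,-0.006],1],[[0,0,0],[0,0,0],1]]'
python3 go.py .666 -.086 .033 13 0 0
```

```text
t: 15.0
tcp_pos: [0.6667, -0.0864, 0.0925]
tcp_rot: [0.44, 0.553, -0.44, 0.555]
force: [-0.2, -0.3, -2.0]
grip_width: 0.182
t: 15.25
tcp_pos: [0.667, -0.0865, 0.0898]
tcp_rot: [0.441, 0.552, -0.439, 0.555]
force: [0.5, 1.0, -2.0]
grip_width: 0.189
total rot [ 0.009  0.036 -0.006] shift [-0.0019  0.001  -0.0058] n 1 per row [0.009, 0.036, -0.006] [-0.0019, 0.001, -0.0058]
t 15.25 q [-0.28  0.51  1.7   0.    0.92 -0.51] F [ 0.5  1.  -2. ] w 16.0
```

```bash

python3 -m jog '[[[0,0,0],[-0.001,0,-0.006],1],[[0,0,0],[0,0,0],1]]'
python3 -m jog '[[[0,0,0],[0,0,-0.004],1],[[0,0,0],[0,0,0],1]]'
python3 go.py .666 -.086 .033 13 0 0
```

```text
t: 15.5
tcp_pos: [0.6665, -0.0865, 0.0867]
tcp_rot: [0.441, 0.552, -0.439, 0.555]
force: [0.0, 0.8, -2.3]
grip_width: 0.19
t: 15.75
tcp_pos: [0.6672, -0.0866, 0.0861]
tcp_rot: [0.441, 0.552, -0.439, 0.555]
force: [-0.3, -0.6, -2.2]
grip_width: 0.191
total rot [ 0.013  0.05  -0.007] shift [-0.0024  0.0013  0.0016] n 1 per row [0.013, 0.05, -0.007] [-0.0024, 0.0013, 0.0016]
t 15.75 q [-0.28  0.52  1.7   0.    0.92 -0.51] F [-0.3 -0.6 -2.2] w 16.3
```

```bash

python3 -m jog '[[[0,0,0],[0,0,0],0.5],[[0,0,0],[0,0,0],0.25],[[0,0,0],[0,0,0],0.25],[[0,0,0],[0,0,0],0.25]]'
python3 -m jog '[[[0,0,0],[0,0,0.03],0.25],[[0,0,0],[0,0,0.06],0.25],[[0,0,0],[0,0,0.1],0.25],[[0,0,0],[0,0,0.1],0.25],[[0,0,0],[0,0,0],0.25]]'
python3 go.py .494 .353 .071 -56.3 30 .1
```

```text
t: 16.25
tcp_pos: [0.6679, -0.0869, 0.087]
tcp_rot: [0.441, 0.551, -0.439, 0.556]
force: [0.3, -0.1, 0.1]
grip_width: 0.373
t: 16.88
tcp_pos: [0.6676, -0.0868, 0.2408]
tcp_rot: [0.441, 0.55, -0.438, 0.557]
force: [0.2, -0.7, -0.1]
grip_width: 0.374
total rot [  5.02   -1.889 -11.249] shift [-0.4752  0.7941 -0.073 ] n 13 per row [0.386, -0.145, -0.865] [-0.0366, 0.0611, -0.0056]
t 16.88 q [-0.28  0.33  1.64  0.    1.16 -0.51] F [ 0.2 -0.7 -0.1] w 31.8
```

```bash

python3 -m jog '[[[0.38,-0.14,-0.86],[-0.07,0.03,0],0.1],[[0.38,-0.14,-0.86],[-0.06,0.06,0],0.1],[[0.38,-0.14,-0.86],[-0.045,0.065,0],0.1],[[0.38,-0.14,-0.86],[-0.04,0.065,0],0.1],[[0.38,-0.14,-0.86],[-0.04,0.065,0],0.1]]'
python3 -m jog '[[[0.38,-0.14,-0.86],[-0.035,0.065,0],0.1],[[0.38,-0.14,-0.86],[-0.035,0.065,0],0.1],[[0.38,-0.14,-0.86],[-0.035,0.065,0],0.1],[[0.38,-0.14,-0.86],[-0.03,0.065,0],0.1],[[0.38,-0.14,-0.86],[-0.03,0.065,0],0.1]]'
python3 go.py .494 .353 .069 -56.3 30 .1
```

```text
t: 17.5
tcp_pos: [0.5366, 0.0575, 0.2416]
tcp_rot: [0.627, 0.453, -0.481, 0.413]
force: [0.3, 1.1, 0.0]
grip_width: 0.45
t: 18.12
tcp_pos: [0.4487, 0.2246, 0.2406]
tcp_rot: [0.771, 0.327, -0.491, 0.241]
force: [-0.0, 0.1, 0.9]
grip_width: 0.45
total rot [ 1.043 -0.489 -2.331] shift [-0.0374  0.1715 -0.0767] n 3 per row [0.348, -0.163, -0.777] [-0.0125, 0.0572, -0.0256]
t 18.12 q [ 0.19 -0.19  2.22  0.3   0.77  0.73] F [-0.   0.1  0.9] w 38.2
```

```bash
python3 - <<'E'
from h import *
from plant import eyes,pinpoint
for c in("scene","top"):
    im=eyes.get_image(c); np.savez(f"/tmp/{c}4.npz",**im)
    for n in("post_short_centre","post_mid_centre","post_long_centre"): print(c,n,[(np.round(d["at"],3).tolist(),round(d["score"],2)) for d in pinpoint(n,c)][:2])
    P=cloud(im);Q=near(P,(.666,-.086),.062,.03,.05); print(len(Q),np.median(Q[:,2]).round(4),*rect(Q))
E
```

```text
scene post_short_centre [([0.473, 0.006, -0.002], 0.46), ([0.495, 0.357, 0.06], 0.43)]
scene post_mid_centre [([0.667, -0.087, 0.026], 0.58)]
scene post_long_centre [([0.55, 0.306, 0.083], 0.71)]
167 0.0363 [669.5 -86.9] [ 19.1 108.6] 13.7
top post_short_centre []
top post_mid_centre [([0.666, -0.086, 0.034], 0.49)]
top post_long_centre [([0.55, 0.307, 0.082], 0.86), ([0.789, 0.015, 0.001], 0.62)]
263 0.0376 [663.6 -86.8] [ 18.8 111.2] 13.2
```

Mid lies in the far cradle at (.666,-.086), and both cameras agree. On to the short post.

```bash

python3 -m jog '[[[0.34,-0.16,-0.76],[-0.012,0.055,-0.015],0.1],[[0.34,-0.16,-0.76],[-0.012,0.055,-0.025],0.1],[[0.34,-0.16,-0.76],[-0.012,0.055,-0.025],0.1],[[0,0,0],[0,0,0],0.1]]'
python3 go.py .494 .353 .069 -56.3 30 .1
```

```text
t: 19.02
tcp_pos: [0.4357, 0.3041, 0.2085]
tcp_rot: [0.83, 0.248, -0.478, 0.144]
force: [-0.7, -0.0, -0.8]
grip_width: 0.448
total rot [0.019 0.018 0.066] shift [-0.0113  0.0124 -0.0125] n 1 per row [0.019, 0.018, 0.066] [-0.0113, 0.0124, -0.0125]
t 19.02 q [ 0.39 -0.1   2.23  0.2   0.51  1.23] F [-0.7 -0.  -0.8] w 38.1
```

```bash

python3 -m jog '[[[0.02,0.02,0.06],[-0.002,0.02,-0.03],0.1],[[0,0,0],[0.018,0.012,-0.038],0.1],[[0,0,0],[0.018,0.012,-0.038],0.1],[[0,0,0],[0.018,0.012,-0.038],0.1],[[0,0,0],[0,0,0],0.1]]'
python3 go.py .494 .353 .069 -56.3 30 0
```

```text
t: 19.65
tcp_pos: [0.4688, 0.3283, 0.1387]
tcp_rot: [0.83, 0.249, -0.476, 0.146]
force: [0.2, -0.7, 0.0]
grip_width: 0.448
total rot [0.018 0.057 0.017] shift [ 0.0056  0.0194 -0.046 ] n 1 per row [0.018, 0.057, 0.017] [0.0056, 0.0194, -0.046]
t 19.65 q [0.41 0.12 2.16 0.25 0.35 1.17] F [ 0.2 -0.7  0. ] w 38.1
```

```bash

python3 -m jog '[[[0.02,0.05,0.02],[-0.003,0.014,-0.01],0.1],[[0,0,0],[0.008,0.006,-0.02],0.1],[[0,0,0],[0.004,0.003,-0.014],0.1],[[0,0,0],[0,0,0],0.1]]'
python3 go.py .494 .353 .069 -56.3 30 0
```

```text
t: 20.15
tcp_pos: [0.4751, 0.3398, 0.1181]
tcp_rot: [0.83, 0.251, -0.477, 0.145]
force: [1.1, 0.4, -0.2]
grip_width: 0.452
total rot [-0.012  0.038  0.002] shift [-0.007  -0.0034 -0.0048] n 1 per row [-0.012, 0.038, 0.002] [-0.007, -0.0034, -0.0048]
t 20.15 q [0.42 0.18 2.14 0.27 0.31 1.17] F [ 1.1  0.4 -0.2] w 38.4
```

```bash

python3 -m jog '[[[0,0.03,0],[-0.006,-0.003,-0.006],0.1],[[0,0,0],[0,0,0],1],[[0,0,0],[0,0,0],1],[[0,0,0],[0,0,0],1],[[0,0,0],[0,0,0],1]]' 60
python3 go.py .494 .353 .069 -56.3 30 0
python3 -m jog '[[[0,0,0],[-0.008,-0.005,0.017],1],[[0,0,0],[-0.016,-0.011,0.035],1],[[0,0,0],[-0.02,-0.014,0.045],1],[[0,0,0],[-0.02,-0.014,0.06],1],[[0,0,0],[0,0,0.06],1]]'
python3 go.py .612 -.098 .13 13 0 0
```

```text
t: 20.78
tcp_pos: [0.4716, 0.3383, 0.1154]
tcp_rot: [0.829, 0.251, -0.478, 0.145]
force: [-0.0, 0.6, -0.2]
grip_width: 0.19
total rot [-0.014  0.012 -0.004] shift [-0.0001 -0.0005  0.0005] n 1 per row [-0.014, 0.012, -0.004] [-0.0001, -0.0005, 0.0005]
t 20.77 q [0.42 0.18 2.15 0.28 0.31 1.16] F [-0.   0.6 -0.2] w 16.2
t: 21.4
tcp_pos: [0.4343, 0.3135, 0.2223]
tcp_rot: [0.826, 0.251, -0.484, 0.146]
force: [1.2, -1.1, -2.5]
grip_width: 0.19
total rot [-4.831  1.889 11.28 ] shift [ 0.3555 -0.823  -0.0768] n 13 per row [-0.372, 0.145, 0.868] [0.0273, -0.0633, -0.0059]
t 21.4 q [ 0.4  -0.11  2.2   0.18  0.55  1.26] F [ 1.2 -1.1 -2.5] w 16.1
```

```bash

python3 -m jog '[[[-0.37,0.14,0.87],[0,-0.05,0.05],1],[[-0.37,0.14,0.87],[0.01,-0.07,0.02],1],[[-0.37,0.14,0.87],[0.02,-0.075,0],1],[[-0.37,0.14,0.87],[0.025,-0.075,0],1],[[-0.37,0.14,0.87],[0.03,-0.075,0],1]]'
python3 -m jog '[[[-0.37,0.14,0.87],[0.035,-0.075,0],1],[[-0.37,0.14,0.87],[0.035,-0.075,0],1],[[-0.37,0.14,0.87],[0.035,-0.075,0],1],[[-0.37,0.14,0.87],[0.035,-0.075,0],1],[[-0.37,0.14,0.87],[0.035,-0.075,0],1]]'
python3 go.py .612 -.098 .10 13 0 0
```

```text
t: 22.02
tcp_pos: [0.473, 0.1376, 0.262]
tcp_rot: [0.706, 0.395, -0.487, 0.328]
force: [0.5, -0.3, -2.8]
grip_width: 0.187
t: 22.65
tcp_pos: [0.559, -0.0569, 0.2619]
tcp_rot: [0.539, 0.511, -0.462, 0.485]
force: [0.6, 0.4, -1.5]
grip_width: 0.187
total rot [-1.035  0.376  2.216] shift [ 0.106  -0.0821 -0.216 ] n 3 per row [-0.345, 0.125, 0.739] [0.0353, -0.0274, -0.072]
t 22.65 q [-0.32  0.06  1.91  0.12  1.15 -0.36] F [ 0.6  0.4 -1.5] w 15.9
```

```bash

python3 -m jog '[[[-0.34,0.12,0.73],[0.034,-0.026,-0.05],1],[[-0.34,0.12,0.73],[0.034,-0.026,-0.06],1],[[-0.34,0.12,0.73],[0.034,-0.026,-0.05],1],[[0,0,0],[0,0,-0.05],1],[[0,0,0],[0,0,0],1]]'
python3 go.py .612 -.098 .033 13 0 0
```

```text
t: 23.28
tcp_pos: [0.6102, -0.1006, 0.1546]
tcp_rot: [0.439, 0.553, -0.441, 0.554]
force: [0.2, 1.0, -1.5]
grip_width: 0.191
total rot [ 0.031 -0.009 -0.011] shift [ 0.0037  0.0051 -0.1354] n 2 per row [0.015, -0.005, -0.006] [0.0018, 0.0026, -0.0677]
t 23.27 q [-0.33  0.32  1.82 -0.    1.   -0.55] F [ 0.2  1.  -1.5] w 16.2
```

```bash

python3 -m jog '[[[0.03,0,0],[0.003,0.005,-0.05],1],[[0,0,0],[0,0,-0.04],1],[[0,0,0],[0,0,-0.025],1],[[0,0,0],[0,0,-0.006],1],[[0,0,0],[0,0,0],1]]'
python3 go.py .612 -.098 .033 13 0 0
```

```text
t: 23.9
tcp_pos: [0.6135, -0.0986, 0.0976]
tcp_rot: [0.44, 0.551, -0.439, 0.556]
force: [0.4, 0.1, -1.8]
grip_width: 0.187
total rot [ 0.029  0.057 -0.012] shift [-0.0029  0.0012 -0.0213] n 1 per row [0.029, 0.057, -0.012] [-0.0029, 0.0012, -0.0213]
t 23.9 q [-0.32  0.41  1.83 -0.    0.89 -0.55] F [ 0.4  0.1 -1.8] w 15.9
```

```bash

python3 -m jog '[[[0.03,0.05,0],[-0.003,0,-0.01],1],[[0,0,0],[0,0,-0.006],1],[[0,0,0],[0,0,0],1]]'
python3 -m jog '[[[0,0,0],[-0.001,0,-0.008],1],[[0,0,0],[0,0,0],1]]'
python3 -m jog '[[[0,0,0],[-0.001,0,-0.006],1],[[0,0,0],[0,0,0],1]]'
python3 go.py .612 -.098 .0305 13 0 0
```

```text
t: 24.28
tcp_pos: [0.6128, -0.099, 0.0908]
tcp_rot: [0.44, 0.553, -0.439, 0.555]
force: [-1.0, -0.4, -2.1]
grip_width: 0.187
t: 24.52
tcp_pos: [0.6124, -0.099, 0.0867]
tcp_rot: [0.44, 0.553, -0.439, 0.555]
force: [-0.3, 1.2, -1.9]
grip_width: 0.185
t: 24.78
tcp_pos: [0.6126, -0.0992, 0.0847]
tcp_rot: [0.441, 0.552, -0.439, 0.555]
force: [-0.6, 0.5, -2.0]
grip_width: 0.186
total rot [ 0.012  0.049 -0.012] shift [-0.0011  0.0024 -0.0006] n 1 per row [0.012, 0.049, -0.012] [-0.0011, 0.0024, -0.0006]
t 24.77 q [-0.32  0.43  1.84  0.    0.87 -0.55] F [-0.6  0.5 -2. ] w 15.8
```

Within about 1 mm of resting. One more small step, release, then retreat toward the long post.

```bash

python3 -m jog '[[[0,0,0],[0,0,-0.004],1],[[0,0,0],[0,0,0],1]]'
python3 -m jog '[[[0,0,0],[0,0,0],0.5],[[0,0,0],[0,0,0],0.25],[[0,0,0],[0,0,0],0.25],[[0,0,0],[0,0,0],0.25]]'
python3 -m jog '[[[0,0,0],[0,0,0.03],0.25],[[0,0,0],[0,0,0.06],0.25],[[0,0,0],[0,0,0.1],0.25],[[0,0,0],[0,0,0.12],0.25],[[0,0,0],[0,0,0],0.25]]'
python3 go.py .552 .306 .081 -56.3 30 .1
```

```text
t: 25.02
tcp_pos: [0.6129, -0.0993, 0.0848]
tcp_rot: [0.44, 0.552, -0.439, 0.555]
force: [0.5, 0.2, -2.1]
grip_width: 0.187
t: 25.52
tcp_pos: [0.6132, -0.0994, 0.0845]
tcp_rot: [0.441, 0.552, -0.439, 0.556]
force: [-0.2, -0.8, -0.3]
grip_width: 0.378
t: 26.15
tcp_pos: [0.6128, -0.0993, 0.2484]
tcp_rot: [0.441, 0.551, -0.439, 0.557]
force: [0.3, 0.4, 0.6]
grip_width: 0.376
total rot [  5.007  -1.902 -11.261] shift [-0.2496  0.7252 -0.0681] n 13 per row [0.385, -0.146, -0.866] [-0.0192, 0.0558, -0.0052]
t 26.15 q [-0.32  0.22  1.77  0.    1.15 -0.55] F [0.3 0.4 0.6] w 32.0
```

```bash

python3 -m jog '[[[0.38,-0.15,-0.86],[-0.06,0.03,0],0.1],[[0.38,-0.15,-0.86],[-0.06,0.05,0],0.1],[[0.38,-0.15,-0.86],[-0.04,0.055,0],0.1],[[0.38,-0.15,-0.86],[-0.03,0.06,0],0.1],[[0.38,-0.15,-0.86],[-0.02,0.06,0],0.1]]'
python3 -m jog '[[[0.38,-0.15,-0.86],[-0.01,0.06,0],0.1],[[0.38,-0.15,-0.86],[-0.01,0.06,0],0.1],[[0.38,-0.15,-0.86],[-0.01,0.06,0],0.1],[[0.38,-0.15,-0.86],[-0.005,0.06,0],0.1],[[0.38,-0.15,-0.86],[-0.005,0.06,0],0.1]]'
python3 go.py .552 .306 .081 -56.3 30 .1
python3 - <<'E'
from h import *
from plant import eyes,pinpoint
for c in("scene","top"):
    im=eyes.get_image(c); np.savez(f"/tmp/{c}5.npz",**im)
    for n in("post_short_centre","post_long_centre"): print(c,n,[(np.round(d["at"],3).tolist(),round(d["score"],2)) for d in pinpoint(n,c)][:2])
    P=cloud(im)
    for g in((.666,-.086),(.612,-.098)):
        Q=near(P,g,.055,.03,.05); Q=Q[abs((Q[:,:2]-g)@[.974,.225])<.02]; print(len(Q),np.median(Q[:,2]).round(4),*rect(Q))
E
```

```text
t: 26.78
tcp_pos: [0.5046, 0.0301, 0.2501]
tcp_rot: [0.628, 0.452, -0.479, 0.415]
force: [1.1, -0.1, 0.9]
grip_width: 0.452
t: 27.4
tcp_pos: [0.4812, 0.1847, 0.2497]
tcp_rot: [0.772, 0.325, -0.488, 0.244]
force: [-0.3, -0.1, 0.1]
grip_width: 0.451
total rot [ 1.102 -0.398 -2.321] shift [ 0.0136  0.1572 -0.0709] n 3 per row [0.367, -0.133, -0.774] [0.0045, 0.0524, -0.0236]
t 27.4 q [ 0.09 -0.16  2.18  0.33  0.8   0.61] F [-0.3 -0.1  0.1] w 38.3
scene post_short_centre [([0.614, -0.098, 0.03], 0.63), ([0.633, -0.09, -0.005], 0.29)]
scene post_long_centre [([0.547, 0.305, 0.086], 0.49), ([0.621, -0.301, -0.002], 0.36)]
160 0.0365 [669.  -85.3] [ 20.5 104.8] 11.7
120 0.0365 [616.4 -99.8] [18.9 81.8] 11.5
top post_short_centre [([0.611, -0.104, 0.028], 0.73)]
top post_long_centre [([0.549, 0.308, 0.081], 0.91)]
259 0.0374 [663.7 -86.5] [ 18.  109.8] 13.3
202 0.0382 [ 610.3 -100.4] [18.1 84.6] 12.0
```

Both posts lie level in the square tray. Now the long post at about (.551,.306).

```bash

python3 -m jog '[[[0.36,-0.13,-0.77],[0.005,0.052,-0.01],0.1],[[0.36,-0.13,-0.77],[0.005,0.052,-0.02],0.1],[[0.36,-0.13,-0.77],[0.005,0.05,-0.02],0.1],[[0,0,0],[0,0,0],0.1]]'
python3 go.py .551 .306 .081 -56.3 30 .1
```

```text
t: 28.2
tcp_pos: [0.4924, 0.2578, 0.2252]
tcp_rot: [0.83, 0.247, -0.479, 0.144]
force: [-0.2, -0.5, -1.0]
grip_width: 0.449
total rot [0.029 0.013 0.083] shift [-0.0108  0.0109 -0.0219] n 1 per row [0.029, 0.013, 0.083] [-0.0108, 0.0109, -0.0219]
t 28.2 q [ 0.25 -0.06  2.16  0.3   0.57  1.02] F [-0.2 -0.5 -1. ] w 38.1
```

```bash

python3 -m jog '[[[0.03,0.01,0.08],[-0.006,0.022,-0.025],0.1],[[0,0,0],[0.015,0.014,-0.035],0.1],[[0,0,0],[0.018,0.014,-0.04],0.1],[[0,0,0],[0.018,0.012,-0.038],0.1],[[0,0,0],[0,0,0],0.1]]'
python3 go.py .551 .306 .081 -56.3 30 0
```

```text
t: 28.82
tcp_pos: [0.5168, 0.2865, 0.1538]
tcp_rot: [0.829, 0.25, -0.478, 0.146]
force: [-0.6, -0.1, -0.3]
grip_width: 0.451
total rot [0.021 0.01  0.004] shift [ 0.0235  0.0091 -0.0523] n 1 per row [0.021, 0.01, 0.004] [0.0235, 0.0091, -0.0523]
t 28.82 q [0.29 0.13 2.11 0.36 0.42 0.98] F [-0.6 -0.1 -0.3] w 38.3
```

```bash

python3 -m jog '[[[0.02,0.01,0],[0.009,0.005,-0.02],0.1],[[0,0,0],[0.009,0.004,-0.02],0.1],[[0,0,0],[0.006,0.002,-0.016],0.1],[[0,0,0],[0,0,0],0.1]]'
python3 go.py .551 .306 .081 -56.3 30 0
```

```text
t: 29.32
tcp_pos: [0.5301, 0.2916, 0.1256]
tcp_rot: [0.829, 0.251, -0.478, 0.145]
force: [0.7, 0.4, -0.0]
grip_width: 0.452
total rot [-0.003  0.02   0.008] shift [-0.003  -0.0012  0.0042] n 1 per row [-0.003, 0.02, 0.008] [-0.003, -0.0012, 0.0042]
t 29.32 q [0.29 0.21 2.09 0.42 0.37 0.92] F [ 0.7  0.4 -0. ] w 38.4
```

```bash

python3 -m jog '[[[0,0,0],[-0.003,-0.001,0.003],0.1],[[0,0,0],[0,0,0],1],[[0,0,0],[0,0,0],1],[[0,0,0],[0,0,0],1],[[0,0,0],[0,0,0],1]]' 70
python3 go.py .551 .306 .081 -56.3 30 0
python3 -m jog '[[[0,0,0],[-0.008,-0.005,0.017],1],[[0,0,0],[-0.016,-0.011,0.035],1],[[0,0,0],[-0.02,-0.014,0.045],1],[[0,0,0],[-0.02,-0.014,0.06],1],[[0,0,0],[0,0,0.06],1]]'
python3 go.py .461 -.354 .16 6.2 0 0
```

```text
t: 29.95
tcp_pos: [0.5286, 0.291, 0.1282]
tcp_rot: [0.83, 0.251, -0.477, 0.145]
force: [1.4, 0.1, -2.1]
grip_width: 0.186
total rot [-0.003  0.036  0.007] shift [-0.0001  0.0002 -0.001 ] n 1 per row [-0.003, 0.036, 0.007] [-0.0001, 0.0002, -0.001]
t 29.95 q [0.29 0.2  2.09 0.41 0.37 0.93] F [ 1.4  0.1 -2.1] w 15.9
t: 30.58
tcp_pos: [0.4886, 0.2669, 0.2319]
tcp_rot: [0.824, 0.252, -0.487, 0.146]
force: [-0.1, 0.6, -3.6]
grip_width: 0.186
total rot [-4.614  2.094 10.174] shift [-0.0551 -1.2418 -0.0361] n 12 per row [-0.385, 0.174, 0.848] [-0.0046, -0.1035, -0.003]
t 30.57 q [ 0.27 -0.07  2.14  0.28  0.6   1.05] F [-0.1  0.6 -3.6] w 15.8
```

```bash

python3 -m jog '[[[-0.38,0.17,0.85],[0,-0.06,0.05],1],[[-0.38,0.17,0.85],[-0.004,-0.1,0.02],1],[[-0.38,0.17,0.85],[-0.005,-0.105,0],1],[[-0.38,0.17,0.85],[-0.005,-0.105,0],1],[[-0.38,0.17,0.85],[-0.005,-0.105,0],1]]'
python3 -m jog '[[[-0.38,0.17,0.85],[-0.005,-0.105,0],1],[[-0.38,0.17,0.85],[-0.005,-0.105,0],1],[[-0.38,0.17,0.85],[-0.005,-0.105,0],1],[[-0.38,0.17,0.85],[-0.005,-0.105,0],1],[[-0.38,0.17,0.85],[-0.005,-0.105,0],1]]'
python3 go.py .461 -.354 .12 6.2 0 0
```

```text
t: 31.2
tcp_pos: [0.4722, 0.0261, 0.2687]
tcp_rot: [0.699, 0.392, -0.501, 0.326]
force: [1.1, 0.0, -2.5]
grip_width: 0.188
t: 31.82
tcp_pos: [0.4532, -0.2431, 0.2663]
tcp_rot: [0.529, 0.504, -0.485, 0.481]
force: [0.0, 0.9, -3.6]
grip_width: 0.186
total rot [-0.663  0.16   1.306] shift [ 0.0155 -0.2217 -0.1848] n 3 per row [-0.221, 0.053, 0.435] [0.0052, -0.0739, -0.0616]
t 31.82 q [-0.71 -0.03  2.    0.07  1.2  -0.71] F [ 0.   0.9 -3.6] w 15.8
```

```bash

python3 -m jog '[[[-0.22,0.05,0.43],[0.005,-0.074,-0.04],1],[[-0.22,0.05,0.43],[0.005,-0.074,-0.05],1],[[-0.22,0.05,0.43],[0.005,-0.07,-0.05],1],[[0,0,0],[0,0,-0.04],1],[[0,0,0],[0,0,0],1]]'
python3 go.py .461 -.354 .0305 6.2 0 0
python3 - <<'E'
from h import *
from plant import eyes
im=eyes.get_image("scene");P=cloud(im)
T=np.linalg.inv(im["world_from_camera"]);p=im["mtx"]@(T@[.45,-.355,.06,1])[:3];u,v=(p[:2]/p[2]).astype(int);print(u,v)
cv2.imwrite("pics/ob.png",cv2.convertScaleAbs(cv2.resize(im["image"][v-45:v+45,u-60:u+60],None,fx=6,fy=6,interpolation=cv2.INTER_CUBIC),alpha=1.6))
E
```

```text
t: 32.45
tcp_pos: [0.4568, -0.3566, 0.172]
tcp_rot: [0.472, 0.528, -0.474, 0.524]
force: [-1.0, 0.5, -3.6]
grip_width: 0.187
total rot [-0.017 -0.049  0.021] shift [ 0.0085  0.0053 -0.1753] n 2 per row [-0.008, -0.025, 0.01] [0.0042, 0.0026, -0.0876]
t 32.45 q [-0.84  0.22  1.91 -0.    1.01 -0.94] F [-1.   0.5 -3.6] w 15.9
232 166
```

View pics/ob.png

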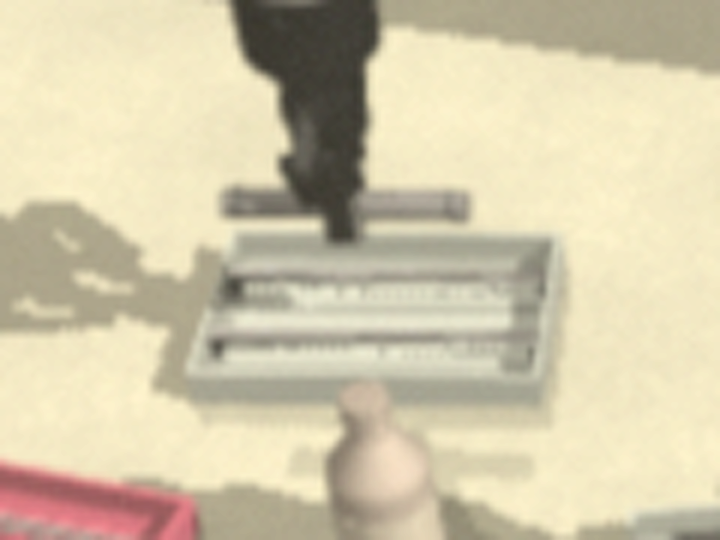

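The level post (222..468, 203) is over the grey tray. The wires are at rows ~270 and ~333, and the far-x cradle is the lower one. Lowering there.

```bash

python3 -m jog '[[[-0.02,-0.05,0.02],[0.008,0.005,-0.05],1],[[0,0,0],[0,0,-0.05],1],[[0,0,0],[0,0,-0.035],1],[[0,0,0],[0,0,-0.015],1],[[0,0,0],[0,0,0],1]]'
python3 go.py .461 -.354 .0305 6.2 0 0
```

```text
t: 33.12
tcp_pos: [0.464, -0.355, 0.1033]
tcp_rot: [0.471, 0.522, -0.472, 0.532]
force: [0.2, -0.3, -3.2]
grip_width: 0.185
total rot [ 0.101  0.085 -0.024] shift [-0.0059  0.002  -0.0379] n 1 per row [0.101, 0.085, -0.024] [-0.0059, 0.002, -0.0379]
t 33.12 q [-0.83  0.33  1.93 -0.    0.87 -0.94] F [ 0.2 -0.3 -3.2] w 15.8
```

```bash

python3 -m jog '[[[0.1,0.08,-0.02],[-0.006,0.002,-0.015],1],[[0,0,0],[0,0,-0.01],1],[[0,0,0],[0,0,0],1]]'
python3 -m jog '[[[0,0,0],[-0.001,0,-0.009],1],[[0,0,0],[0,0,0],1]]'
python3 -m jog '[[[0,0,0],[-0.001,0,-0.007],1],[[0,0,0],[0,0,0],1]]'
python3 go.py .461 -.354 .0305 6.2 0 0
```

```text
t: 33.5
tcp_pos: [0.4616, -0.3549, 0.0921]
tcp_rot: [0.472, 0.525, -0.472, 0.527]
force: [-0.7, 1.9, -2.8]
grip_width: 0.183
t: 33.75
tcp_pos: [0.4612, -0.3551, 0.0875]
tcp_rot: [0.472, 0.525, -0.472, 0.528]
force: [0.3, -0.0, -3.3]
grip_width: 0.185
t: 34.0
tcp_pos: [0.4611, -0.3555, 0.0847]
tcp_rot: [0.472, 0.525, -0.472, 0.528]
force: [1.2, 1.0, -3.1]
grip_width: 0.184
total rot [ 0.032  0.035 -0.001] shift [-0.0002  0.0031 -0.0005] n 1 per row [0.032, 0.035, -0.001] [-0.0002, 0.0031, -0.0005]
t 34.0 q [-0.83  0.36  1.93  0.    0.84 -0.94] F [ 1.2  1.  -3.1] w 15.7
```

```bash

python3 -m jog '[[[0,0,0],[0,0,-0.004],1],[[0,0,0],[0,0,0],1]]'
python3 -m jog '[[[0,0,0],[0,0,0],0.5],[[0,0,0],[0,0,0],0.25],[[0,0,0],[0,0,0],0.25],[[0,0,0],[0,0,0],0.25]]'
python3 -m jog '[[[0,0,0],[0,0,0.03],0.25],[[0,0,0],[0,0,0.06],0.25],[[0,0,0],[0,0,0.12],0.25],[[0,0,0],[0,0,0.12],0.25],[[0,0,0],[0,0,0.12],0.25]]'
python3 -m jog '[[[0,0,0],[-0.03,0.12,0],0.25],[[0,0,0],[-0.03,0.12,0],0.25],[[0,0,0],[-0.01,0.12,0],0.25],[[0,0,0],[0,0.12,0],0.25],[[0,0,0],[0,0.12,0],0.25]]'
python3 -m jog '[[[0,0,0],[0,0.12,0],0.25],[[0,0,0],[0,0.12,0],0.25],[[0,0,0],[0,0,0],0.25]]'
python3 - <<'E'
from h import *
from plant import eyes,pinpoint
for c in("scene","top"):
    im=eyes.get_image(c); P=cloud(im)
    if c=="top": cv2.imwrite("pics/end.png",cv2.convertScaleAbs(cv2.resize(im["image"][100:310,130:530],None,fx=2,fy=2,interpolation=cv2.INTER_CUBIC),alpha=1.5))
    for g,n in(((.666,-.086),.062),((.612,-.098),.05),((.461,-.355),.075)):
        Q=near(P,g,n,.03,.05); Q=Q[abs((Q[:,:2]-g)@([.974,.225] if g[0]>.5 else [.994,.108]))<.02]
        print(c,g,len(Q),np.median(Q[:,2]).round(4),*rect(Q))
    for n in("bottle","bowl","slidebox","column"): print(n,[(np.round(d["at"],3).tolist(),round(d["score"],2)) for d in pinpoint(n,c)][:1])
E
```

```text
t: 34.25
tcp_pos: [0.4614, -0.3558, 0.0849]
tcp_rot: [0.472, 0.525, -0.472, 0.528]
force: [-0.3, -0.3, -3.3]
grip_width: 0.185
t: 34.75
tcp_pos: [0.4622, -0.3568, 0.0857]
tcp_rot: [0.472, 0.524, -0.472, 0.529]
force: [0.6, 0.3, -0.2]
grip_width: 0.376
t: 35.38
tcp_pos: [0.4594, -0.3538, 0.3145]
tcp_rot: [0.472, 0.527, -0.472, 0.525]
force: [2.0, -1.2, 0.8]
grip_width: 0.374
t: 36.0
tcp_pos: [0.4239, -0.0513, 0.3306]
tcp_rot: [0.475, 0.515, -0.473, 0.533]
force: [1.8, -0.4, -0.9]
grip_width: 0.372
t: 36.38
tcp_pos: [0.4218, 0.0762, 0.3347]
tcp_rot: [0.476, 0.514, -0.47, 0.537]
force: [0.1, -1.0, 1.2]
grip_width: 0.376
scene (0.666, -0.086) 165 0.0366 [670.5 -86.7] [ 20.3 107.7] 11.2
scene (0.612, -0.098) 119 0.0359 [ 614.1 -100.3] [18.2 82. ] 12.3
scene (0.461, -0.355) 160 0.0362 [ 465.6 -354.3] [ 19.7 139.5] 6.9
bottle [([0.622, -0.301, -0.001], 0.9)]
bowl [([0.794, 0.012, 0.004], 0.92)]
slidebox [([0.736, -0.317, 0.004], 0.59)]
column [([0.694, 0.15, 0.001], 0.65)]
top (0.666, -0.086) 262 0.0376 [664.  -86.6] [ 18.  111.3] 13.2
top (0.612, -0.098) 203 0.0378 [ 609.8 -100.8] [18.2 84.7] 12.9
top (0.461, -0.355) 350 0.0382 [ 460.1 -354.7] [ 17.8 140.1] 6.1
bottle [([0.622, -0.297, 0.004], 0.61)]
bowl [([0.792, 0.014, 0.005], 0.72)]
slidebox [([0.735, -0.313, -0.002], 0.95)]
column [([0.693, 0.152, -0.003], 0.71)]
```

View pics/end.png

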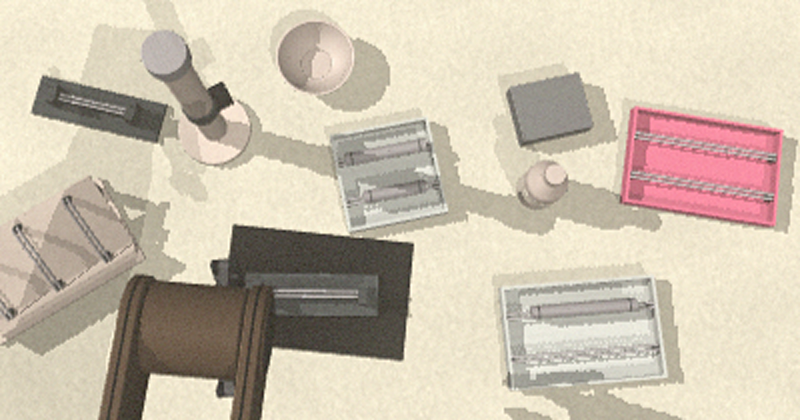

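All three posts lie in cradles: square tray at (385,150) and (400,190), grey oblong tray at (590,308). The rack is empty and the bystanders have not moved. Handing in.

```bash
python3 -c "
from plant import order; print(order.hand_in())"
```

```text
the job is handed in; nothing more can be done
None
```

The posts are sorted and the job is handed in, at about 36 s of the 72 s allowed.

- **Gauge:** The one on the mat measured about 150 mm over its jaws, so it is the wide 126 mm gauge. I lowered the middle-length post into it first. It went down between the jaws and rested level on the wires after I let go.
- **Trays:** The mid and short posts went into the square tray, and the long post into the grey oblong tray. I judged the short and long posts by their known lengths and did not try them in the gauge. The pink look-alike was not touched.

**Last checks:** Both cameras show all three posts lying level in their cradles, with the gripper clear of everything. The bottle, bowl, slide box and column are where they started, to within the few millimetres the networks resolve.

**Disagreements:** The two cameras differ by 4–6 mm in x on the post positions, which I put down to calibration. One test push into the gauge cradle briefly read 43 N at the wrist. That force went through the held post, not the arm or gripper body, and is below the 120 N wrist limit.

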